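Snap a remote car key shut in the lever press

TASK

Close the remote car key, whose cover still stands proud of its case: lay it, cover up and blade to the front (away from the hinge), between the four pins of the small lever press, swing the lever down to its stop so that the cover snaps home, and let the lever spring right back. Then lay the closed key, buttons up, in the middle of the order book. The shell is thin: never grip it with more than about 40 N, never drop it, and leave the tools and locks lying about where they are.

Things in the scene. Friction and masses are not known exactly. Their poses are not given: they have to be found in the camera images.
- key_case: remote car key, black, round ends, 64 mm long (x), 38 wide (y). Lower shell 12 mm high, its straight sides 26 mm long at mid-length: take it there. On it a cover 34 wide, 6 thick, three buttons; 22 mm high in all with the cover proud, 18 closed. Steel blade sticks out at its -x end. Origin: centre of the underside, z up. About 64 g. Over 40 N on a finger cracks it
- blade_tip (a point): tip of the key blade (8 mm wide, 32 mm past the case's end, 6 mm above the underside), 64 mm from the key's middle along its -x
- key_cover (a joint): how far the cover has been pressed into the case, m: 0 stands 4 mm proud, 0.004 snapped home; pushing it takes about 6 N and it stays where it is left
- press: small lever press, fixed; grey base 12 mm high, 96 mm wide (y), from x -55 to +123 mm. Origin: on the worktop under the nest's middle; +x runs to the hinge, -x to the front. Hinge axis along y at x +90 mm, 56 mm above the worktop. A stop bolt at x +58 mm stands where a reversed blade would lie
- nest (a point): middle of the nest's top face (black block 66 x 30 mm, 22 mm above the worktop), where the middle of the key's underside belongs, key's x along the press's x. Four dowel pins, 8 mm thick, tops 8 mm above the nest, at x +-29, y +-19 mm, hold the key's round ends with 2 mm play
- press_lever (a joint): lever angle, rad: 0 stands open, leaning 15 degrees back past upright; 1.83 is the stop, lever level over the nest and pointing to -x. A spring brings it back to 0. Near the stop a sprung rubber pad 90 mm from the hinge presses on the cover; the grip then needs about 10 N
- lever_grip (a point): middle of the lever's black T grip, a round bar 16 mm thick, 70 mm long along the press's y, 165 mm from the hinge axis; open: 42 mm behind the hinge (+x), 215 mm above the worktop; at the stop: 75 mm in front of the nest's middle (-x), 56 mm above the worktop
- order_book: closed order book lying flat, 148 (x) x 109 (y) mm, purple cover 11 mm above the worktop, spiral along one side 14 mm high, fixed; origin: centre of its underside
- lock_cylinder: bystander: lock cylinder lying down, 33 x 65 x 17 mm
- pliers: bystander: long-nose pliers, 50 x 188 x 11 mm
- tweezers: bystander: steel tweezers, 14 x 128 x 8 mm
- padlock: bystander: padlock lying flat, 61 x 40 x 14 mm

How it is judged:
By the outcome, as a careful person would: the job done as asked, in the order asked, and still so for the second after the job is handed in, with the robot touching nothing.
It also fails if it takes over 69 s, if anything falls off the work surface, if the arm or the gripper's body presses on something with over 40 N, if the wrist force passes 120 N, or if a joint passes its speed limit or range.

ROBOT

A 6-joint arm with a two-finger parallel gripper is mounted at the origin on a cart in front of the work surface, level with it; the furniture and walls round the work are solid. World frame = base frame: x ahead of the robot, y to its left, z up, the work surface at z = 0. Lengths are in mm, angles in rad, forces in N, time in s.
With the tool pointing down it reaches from about 350 to 775 mm from the base axis. Payload 7.3 kg.
Tool frame: the origin (TCP) lies at the very end of the fingers, on their centre line; the grasp point (between the pads) lies 19 mm behind it; z points along the fingers, y is the line along which they close (so a half turn about z gives the same grasp; the last joint's range is limited). The gripper opens to 92 mm and grips with 3 to 60 N. Pads are 19 mm wide; open, the fingers measure 130 mm over their backs; the gripper's body (75 mm by 190 mm) begins 47 mm behind the grasp point.
Start: joints at [-1.39, 0.342, 1.524, -0, 1.275, -0.146], TCP at [168.555, -497.226, 226.741] pointing down, gripper open.
Joint ranges: [-2.53, 2.53], [-0.77, 2.02], [0.04, 2.7], [-1, 4.14], [0.28, 2.66], [-3.11, 3.11]. Speed limits (rad/s): [2.57, 2.57, 3.14, 3.14, 3.14, 3.14].

INTERFACE

Orientations are given as [roll, pitch, yaw] about the fixed x, y, z axes, in that order (R = Rz(yaw) Ry(pitch) Rx(roll)).
In Python, from plant import get_obs, optics, ticket, finder gives the robot as it stands.
- The arm moves only by the tool send_rows, never from a script. Its arguments are lists of equal length, an entry for each row: "offset": the shift along the tool's x, y, z scaled (see below), a list of three; "delta_rot": the turn, a rotation vector about the tool's x, y, z scaled (see below), a list of three. In form: {"offset": [[dx, dy, dz], ...], "delta_rot": [[rx, ry, rz], ...]}. A call has 1 to 8 rows; each row is the pose to reach, as a shift and turn from the pose commanded when the call began, along the tool's axes at that moment, turning the shorter way round; what a row does not reach only later rows make up. The controller multiplies each number of a shift by 120 mm and each number of a turn by 360 degrees. A row lasts 1/8 s, in which the tool goes at most 62.5 mm and 10.7 degrees, less where a joint would pass 70% of its speed; a pose out of reach is approached as far as the arm can. A call with a number of a shift or a turn outside -1 to 1 is refused whole. A call with a gripper value outside its range is refused whole. "grip" is the opening, from 0 (shut) to 1 (fully open), set as the call begins (left out, the last holds). The fingers move at their own pace and stop on an object; the grip force is fixed at half the most. Time passes only in rows, so rows that repeat a pose let the fingers close. It gives the time, the measured TCP pose, the force, the opening and the grip force at its end, in the units of the state.
- get_obs(): the state, without advancing time (a new reading comes with each control period).
- optics.capture(name): name is "scene" or "top" or "wrist"; returns the picture (384x512x3 uint8, red, green, blue); there is no depth.
- optics.get_calibration(name): a dict with "fx", "fy", "cx", "cy" (pixels), "world_from_camera" (4x4, takes a point from camera to world coordinates). Camera axes: x right, y down, z forward; pixel columns grow to the right and rows downward; lengths in mm; the calibration is good to about 2 mm. A picture is of the moment at which its call begins: read the wrist's pose just before it. get_calibration takes no time and is no camera call; for the wrist camera it gives the pose at the moment of the call.
- ticket.close_job(): hands the job in; it is judged then, once.
Trained networks look in the newest picture that a camera, given by its name, has taken for a name from the list of things; names that differ only in an ending like _2 or _b are one class to them, and where a whole thing is asked for, a point or a joint stands for the part that bears it (a point fixed in the world has none). Each returns a list of dicts, best first, with "confidence" (0 to 1); they miss things now and then, are a little off and sometimes report something else, mostly with a low value. They report only what shows in the picture. A call takes as long as a camera call.
- finder.boxes_of(target, camera): "box" ([left, top, right, bottom] in pixels, round what is visible of it).
- finder.silhouettes(target, camera): "region" (384x512 bool, what is visible of it) and "box" ([left, top, right, bottom] in pixels, round what is visible of it).
- finder.pinpoint(target, camera): "uv" ([column, row] in pixels: a listed point, or the origin of a listed thing).
The state is a dict: "time": time; "joint_positions": joint angles; "dq": joint speeds; "tau": joint torques, N m; "tool_pos": TCP position; "tcp_rot": TCP orientation; "contact_force": force on the tool from outside, world axes, zero at the start; "moment": the same for the moment, N m; "grip_width": finger opening in mm; "finger_force": force on a finger pad.
Only numpy, scipy, OpenCV 4.12 (cv2) and the standard library are available. Lean on these libraries where they do the work, as an engineer would, in place of code of your own. Each camera call takes 0.05 s, during which the arm holds its last target. There are 200 camera calls.

## Working session

There is one attempt and no reset: what is moved stays moved. The work goes in short steps, Python scripts to look and compute and a tool call to move; the robot and the scene stay as the last step left them, time stands still between calls to the robot, and variables do not carry over. Pictures are saved under pics/ and viewed, at most 14 in all, crops included, and the job is handed in when it is done.

Besides the shell and the picture viewer there is one more tool, called after "Emit:" as name(argument=value, ...), one argument or row to a line, values as JSON. send_rows: Moves the arm, as the interface text tells. Its arguments: {"type":"object","properties":{"offset":{"type":"array"},"delta_rot":{"type":"array"},"grip":{"type":"number"}},"required":["offset","delta_rot"]}

```bash
mkdir -p pics; cat > h.py <<'E'
import numpy as np, cv2
from scipy.spatial.transform import Rotation as Ro
from plant import get_obs, optics, ticket, finder
def cal(n):
    c=optics.get_calibration(n); return c,np.array(c["world_from_camera"])
def ray(n,uv,c=None):
    c,T=c or cal(n); d=np.array([(uv[0]-c["cx"])/c["fx"],(uv[1]-c["cy"])/c["fy"],1.]); d=T[:3,:3]@d
    return T[:3,3],d/np.linalg.norm(d)
def atz(n,uv,z,c=None):
    o,d=ray(n,uv,c); return o+d*(z-o[2])/d[2]
def tri(rs):
    A=sum(np.eye(3)-np.outer(d,d) for o,d in rs); b=sum((np.eye(3)-np.outer(d,d))@o for o,d in rs)
    p=np.linalg.solve(A,b); return p,max(np.linalg.norm(np.cross(p-o,d)) for o,d in rs)
def proj(n,p,c=None):
    c,T=c or cal(n); q=T[:3,:3].T@(np.array(p)-T[:3,3]); return [c["fx"]*q[0]/q[2]+c["cx"],c["fy"]*q[1]/q[2]+c["cy"]]
def save(n,f):
    im=optics.capture(n); cv2.imwrite("pics/"+f,im[:,:,::-1]); return im
E
python3 - <<'E'
from h import *
np.set_printoptions(precision=1,suppress=True)
o=get_obs();print(o["tool_pos"],o["tcp_rot"],o["grip_width"],o["time"])
ims=[]
for n in ("scene","top","wrist"):
    ims.append(save(n,n+"0.png"))
    c,T=cal(n);print(n,c["fx"],T[:3,3],T[:3,2])
names=["key_case","blade_tip","press","nest","lever_grip","order_book","lock_cylinder","pliers","tweezers","padlock"]
for t in names:
    r={}
    for n in ("scene","top"):
        f=finder.pinpoint(t,n)
        if f: r[n]=f[0]; 
    s=" ".join(f"{n}:{np.array(v['uv'])} {v['confidence']:.2f} z0={atz(n,v['uv'],0)[:2]}" for n,v in r.items())
    if len(r)==2: s+=" TRI %s %.1f"%tri([ray(n,v['uv']) for n,v in r.items()])
    print(t,s)
cv2.imwrite("pics/st.png",cv2.resize(np.vstack(ims[:2])[:,:,::-1],None,fx=.78,fy=.78))
E
```

```text
[ 168.5 -496.8  226. ] [-3.1 -0.   0.3] 91.84612950934451 0.0
scene 449.3533918547127 [-491.3 -806.3 1142. ] [ 0.6  0.5 -0.6]
top 413.5978494156954 [ 283.8    6.8 1416.2] [ 0.2  0.  -1. ]
wrist 304.0947190158128 [ 231.3 -476.3  384.5] [-0.2 -0.1 -1. ]
key_case top:[154.5 218.8] 0.79 z0=[525.7 352.3]
blade_tip top:[167.2 231.3] 0.79 z0=[481.3 306.9]
press scene:[210.7 210.7] 0.66 z0=[519.  195.4] top:[201.4 220.2] 0.93 z0=[517.6 189.7] TRI [515.7 190.1   5. ] 1.5
nest scene:[212.8 203.6] 0.83 z0=[558.5 220.9] top:[198.3 219.1] 0.60 z0=[521.7 200.5] TRI [519.6 191.2  37.6] 6.0
lever_grip top:[185.1 164.3] 0.75 z0=[720.8 250.4]
order_book scene:[339.2 278.2] 0.66 z0=[ 537.1 -388.3] top:[370.6 213.4] 0.59 z0=[ 530.1 -396.8] TRI [ 527.5 -393.    11.4] 0.8
lock_cylinder scene:[215.  177.5] 0.50 z0=[703.3 343.1] top:[160.6 170.9] 0.56 z0=[698.  337.3] TRI [695.7 335.6   7.3] 0.1
pliers scene:[368.  265.1] 0.63 z0=[ 657.6 -435. ] top:[378.1 177.1] 0.79 z0=[ 659.7 -434.6] TRI [ 659.8 -434.8   -1.7] 0.5
tweezers scene:[270.5 252.3] 0.46 z0=[ 485.1 -133.3] top:[302.5 229.1] 0.43 z0=[ 480.  -158.4] TRI [ 471.9 -150.7   22.4] 7.0
padlock scene:[159.5 186.7] 0.54 z0=[495.4 475.8] top:[117.4 227.9] 0.63 z0=[496.4 479.1] TRI [497.4 479.5  -2.8] 0.7
```

```bash
ls pics
```

```text
scene0.png
st.png
top0.png
wrist0.png
```

View pics/st.png

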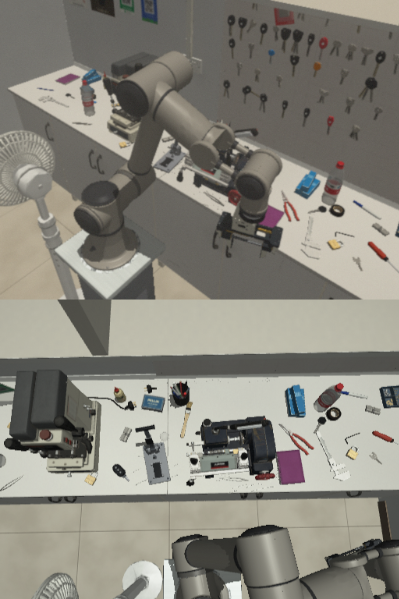

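```bash
cat > pl.py <<'E'
"""plan(waypoints [(xyz,yaw_deg[,pitch])], step mm): print calls in send_rows units; keeps commanded pose in cmd.json"""
import json,os,sys,numpy as np
from scipy.spatial.transform import Rotation as Ro
F="cmd.json"
def load():
    d=json.load(open(F)); return np.array(d["p"]),Ro.from_quat(d["q"])
def store(p,R): json.dump({"p":list(map(float,p)),"q":list(map(float,R.as_quat()))},open(F,"w"))
def down(yaw,pitch=0): return Ro.from_euler("xyz",[180,pitch,yaw],degrees=True)
def plan(wps,step=55,extra=0):
    p,R=load(); rows=[];p0,R0=p,R
    def flush():
        nonlocal rows,p0,R0
        if rows: print(json.dumps({"offset":[r[0] for r in rows],"delta_rot":[r[1] for r in rows]}).replace(" ",""))
        if rows:
            o,r=rows[-1]; p0=p0+R0.apply(np.array(o)*120); R0=R0*Ro.from_rotvec(np.array(r)*2*np.pi); rows=[]
    for w in wps:
        q=np.array(w[0],float); S=down(*w[1:]); 
        ang=np.degrees((R.inv()*S).magnitude()); n=max(1,int(np.ceil(max(np.linalg.norm(q-p)/step,ang/10))))
        rv=(R.inv()*S).as_rotvec()
        for i in range(1,n+1):
            pi=p+(q-p)*i/n; Ri=R*Ro.from_rotvec(rv*i/n)
            o=R0.inv().apply(pi-p0)/120
            if len(rows)==8 or np.abs(o).max()>1: flush(); o=R0.inv().apply(pi-p0)/120
            rows.append(([round(float(x),3) for x in o],[round(float(x),4)+0. for x in (R0.inv()*Ri).as_rotvec()/2/np.pi]))
        p,R=q,S
    for _ in range(extra):
        if len(rows)<8: rows.append(rows[-1])
    flush(); store(p0,R0)
E
python3 - <<'E'
from h import *
from pl import *
o=get_obs();print(np.round(o["tcp_rot"],4))
store([168.555,-497.226,226.741],Ro.from_euler("xyz",o["tcp_rot"]))
g=atz("top",[185.1,164.3],215);print("grip",g)
k=atz("top",[154.5,218.8],6);b=atz("top",[167.2,231.3],6);print(k,b,np.linalg.norm(k-b),np.degrees(np.arctan2(*(k-b)[1::-1])))
plan([((330,-330,350),15),((390,0,360),5),((450,260,310),5)],extra=2)
E
```

```text
[ 3.1415 -0.      0.3268]
grip [654.44101697 213.41496326 215.        ]
[524.64523616 350.8137327    6.        ] [480.50955519 305.59329227   6.        ] 63.188975042056605 45.69552130223576
{"offset":[[0.344,-0.178,-0.205],[0.689,-0.355,-0.411]],"delta_rot":[[0.0,0.0,0.0021],[0.0,0.0,0.0041]]}
{"offset":[[0.339,-0.187,-0.205],[0.679,-0.373,-0.411]],"delta_rot":[[0.0,0.0,0.0021],[0.0,0.0,0.0042]]}
{"offset":[[0.334,-0.195,-0.205],[0.51,-0.554,-0.217],[0.685,-0.913,-0.229]],"delta_rot":[[0.0,0.0,0.002],[0.0,0.0,0.006],[0.0,0.0,0.01]]}
{"offset":[[0.152,-0.369,-0.012],[0.305,-0.738,-0.024]],"delta_rot":[[0.0,0.0,0.0039],[0.0,0.0,0.0079]]}
{"offset":[[0.134,-0.376,-0.012],[0.268,-0.752,-0.024]],"delta_rot":[[0.0,0.0,0.004],[0.0,0.0,0.0079]]}
{"offset":[[0.115,-0.383,-0.012],[0.263,-0.802,0.072]],"delta_rot":[[0.0,0.0,0.004],[0.0,0.0,0.004]]}
{"offset":[[0.137,-0.423,0.083],[0.275,-0.846,0.166]],"delta_rot":[[0.0,0.0,0.0],[0.0,0.0,0.0]]}
{"offset":[[0.137,-0.423,0.083],[0.274,-0.846,0.167],[0.274,-0.846,0.167],[0.274,-0.846,0.167]],"delta_rot":[[0.0,0.0,0.0],[0.0,0.0,0.0],[0.0,0.0,0.0],[0.0,0.0,0.0]]}
```

Emit:
send_rows(
  offset=[
    [0.344,-0.178,-0.205],
    [0.689,-0.355,-0.411],
  ],
  delta_rot=[
    [0,0,0.0021],
    [0,0,0.0041],
  ],
)

```text
time: 1.4
tool_pos: [233.6, -429.6, 276.3]
tcp_rot: [-3.141, -0.0, 0.299]
contact_force: [0.3, -0.1, -0.7]
grip_width: 91.5
finger_force: 0.0
```

Emit:
send_rows(
  offset=[
    [0.339,-0.187,-0.205],
    [0.679,-0.373,-0.411],
  ],
  delta_rot=[
    [0,0,0.0021],
    [0,0,0.0042],
  ],
)

```text
time: 1.65
tool_pos: [298.5, -362.2, 326.3]
tcp_rot: [3.141, -0.0, 0.274]
contact_force: [0.1, -0.2, 0.3]
grip_width: 91.8
finger_force: 0.0
```

Emit:
send_rows(
  offset=[
    [0.334,-0.195,-0.205],
    [0.51,-0.554,-0.217],
    [0.685,-0.913,-0.229],
  ],
  delta_rot=[
    [0,0,0.002],
    [0,0,0.006],
    [0,0,0.01],
  ],
)

```text
time: 2.02
tool_pos: [347.5, -234.2, 353.0]
tcp_rot: [3.141, -0.0, 0.211]
contact_force: [0.5, -0.3, -0.3]
grip_width: 92.2
finger_force: 0.0
```

Emit:
send_rows(
  offset=[
    [0.152,-0.369,-0.012],
    [0.305,-0.738,-0.024],
  ],
  delta_rot=[
    [0,0,0.0039],
    [0,0,0.0079],
  ],
)

```text
time: 2.28
tool_pos: [364.3, -139.9, 355.9]
tcp_rot: [3.141, -0.001, 0.161]
contact_force: [0.0, -0.1, -0.8]
grip_width: 91.9
finger_force: 0.0
```

Emit:
send_rows(
  offset=[
    [0.134,-0.376,-0.012],
    [0.268,-0.752,-0.024],
  ],
  delta_rot=[
    [0,0,0.004],
    [0,0,0.0079],
  ],
)

```text
time: 2.52
tool_pos: [381.5, -45.6, 358.8]
tcp_rot: [3.141, -0.001, 0.111]
contact_force: [0.1, -0.1, 0.4]
grip_width: 91.7
finger_force: 0.0
```

Emit:
send_rows(
  offset=[
    [0.115,-0.383,-0.012],
    [0.263,-0.802,0.072],
  ],
  delta_rot=[
    [0,0,0.004],
    [0,0,0.004],
  ],
)

```text
time: 2.78
tool_pos: [402.4, 53.5, 350.7]
tcp_rot: [3.141, -0.003, 0.087]
contact_force: [2.2, -0.2, -0.6]
grip_width: 92.0
finger_force: 0.0
```

Emit:
send_rows(
  offset=[
    [0.137,-0.423,0.083],
    [0.275,-0.846,0.166],
  ],
  delta_rot=[
    [0,0,0],
    [0,0,0],
  ],
)

```text
time: 3.02
tool_pos: [426.1, 157.8, 329.9]
tcp_rot: [3.141, -0.001, 0.088]
contact_force: [0.9, -0.8, 0.1]
grip_width: 91.7
finger_force: 0.0
```

Emit:
send_rows(
  offset=[
    [0.137,-0.423,0.083],
    [0.274,-0.846,0.167],
    [0.274,-0.846,0.167],
    [0.274,-0.846,0.167],
  ],
  delta_rot=[
    [0,0,0],
    [0,0,0],
    [0,0,0],
    [0,0,0],
  ],
)

```text
time: 3.52
tool_pos: [449.8, 259.8, 309.8]
tcp_rot: [3.141, 0.0, 0.088]
contact_force: [-0.6, -1.2, 0.8]
grip_width: 92.0
finger_force: 0.0
```

```bash
python3 - <<'E'
from h import *
np.set_printoptions(precision=1,suppress=True)
save("wrist","w1.png");cw=cal("wrist")
for n in("scene","top"): save(n,n+"1.png")
for t in ["key_case","blade_tip","press","nest","lever_grip"]:
    r={}
    for n in ("scene","top","wrist"):
        f=finder.pinpoint(t,n)
        if f: r[n]=f[0]
    s=" ".join(f"{n}:{np.array(v['uv'])} {v['confidence']:.2f}" for n,v in r.items())
    rs=[ray(n,v['uv'],cw if n=="wrist" else None) for n,v in r.items()]
    if len(r)>1: s+=" TRI %s %.1f"%tri(rs)
    print(t,s)
E
```

```text
key_case scene:[185.8 192.3] 0.63 wrist:[193.7 101.1] 0.68 TRI [530.6 352.4  10.1] 1.9
blade_tip scene:[184.6 203.3] 0.41 wrist:[308.1 118.1] 0.41 TRI [478.4 225.9  60.6] 51.2
press scene:[213.2 210.5] 0.68 top:[201.2 217.9] 0.89 wrist:[310.7 118.1] 0.61 TRI [522.  185.    7.1] 5.0
nest scene:[213.8 205.7] 0.80 top:[202.2 217.6] 0.68 wrist:[311.2 116.2] 0.80 TRI [523.1 183.8  28.3] 2.1
lever_grip scene:[229.1 152.8] 0.56 top:[187.6 164.9] 0.76 TRI [652.9 209.1 206.5] 2.8
```

View pics/w1.png

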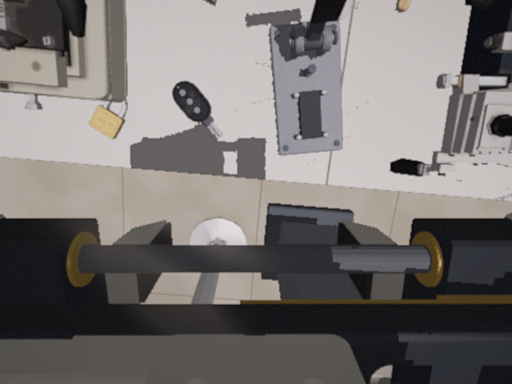

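```bash
python3 - <<'E'
from pl import *
plan([((430,270,170),5)],extra=2)
E
```

```text
{"offset":[[-0.053,-0.032,0.389],[-0.106,-0.065,0.778]],"delta_rot":[[0.0,0.0,0.0],[0.0,0.0,0.0]]}
{"offset":[[-0.052,-0.032,0.388],[-0.052,-0.032,0.388],[-0.052,-0.032,0.388]],"delta_rot":[[0.0,0.0,0.0],[0.0,0.0,0.0],[0.0,0.0,0.0]]}
```

Emit:
send_rows(
  offset=[
    [-0.053,-0.032,0.389],
    [-0.106,-0.065,0.778],
  ],
  delta_rot=[
    [0,0,0],
    [0,0,0],
  ],
)

```text
time: 4.68
tool_pos: [436.7, 266.8, 215.8]
tcp_rot: [-3.141, -0.002, 0.087]
contact_force: [-0.3, -0.2, -0.1]
grip_width: 91.8
finger_force: 0.0
```

Emit:
send_rows(
  offset=[
    [-0.052,-0.032,0.388],
    [-0.052,-0.032,0.388],
    [-0.052,-0.032,0.388],
  ],
  delta_rot=[
    [0,0,0],
    [0,0,0],
    [0,0,0],
  ],
)

```text
time: 5.05
tool_pos: [431.3, 270.4, 171.8]
tcp_rot: [-3.141, -0.003, 0.088]
contact_force: [0.2, 0.0, 0.4]
grip_width: 91.7
finger_force: 0.0
```

```bash
python3 - <<'E'
from h import *
np.set_printoptions(precision=1,suppress=True)
im=save("wrist","w2.png");cw=cal("wrist")
for t in ["key_case","blade_tip","press","nest","lever_grip"]:
    f=finder.pinpoint(t,"wrist")
    for v in f[:2]: print(t,np.array(v['uv']),round(v['confidence'],2),[atz("wrist",v['uv'],z,cw) for z in (0,6,22)])
f=finder.silhouettes("key_case","wrist")
m=f[0]["region"].astype(np.uint8); print(f[0]["box"],f[0]["confidence"])
np.save("m.npy",m)
cv2.imwrite("pics/w2b.png",cv2.resize(im[:,:,::-1][40:320,60:440],None,fx=2,fy=2))
E
```

```text
key_case [178.7  79. ] 0.61 [array([528.2, 356.7,   0. ]), array([527.7, 355.2,   6. ]), array([526.1, 351.3,  22. ])]
blade_tip [217.9 128.4] 0.9 [array([482.2, 313.8,   0. ]), array([482.5, 313.1,   6. ]), array([483.2, 311.2,  22. ])]
press [343.8 100.4] 0.77 [array([522. , 184.8,   0. ]), array([521.6, 186.4,   6. ]), array([520.4, 190.8,  22. ])]
nest [349.7  95.7] 0.85 [array([527.2, 179.4,  -0. ]), array([526.6, 181.2,   6. ]), array([525.2, 185.8,  22. ])]
lever_grip [216.9 131. ] 0.15 [array([479.4, 314.7,   0. ]), array([479.7, 314. ,   6. ]), array([480.6, 312.1,  22. ])]
[145.0, 47.0, 222.1, 129.8] 0.6
```

View pics/w2b.png

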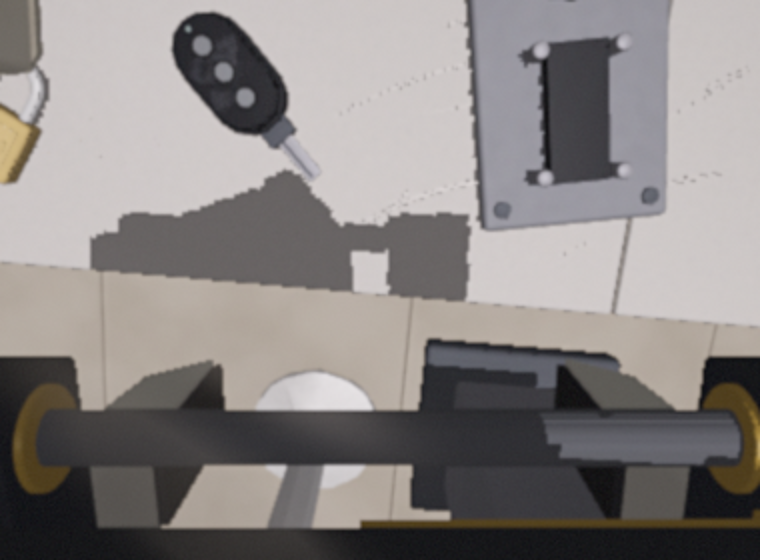

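```bash
python3 - <<'E'
from h import *
np.set_printoptions(precision=1,suppress=True)
im=cv2.imread("pics/w2.png");g=cv2.cvtColor(im,cv2.COLOR_BGR2GRAY).astype(float);cw=cal("wrist")
def blob(u,v,r=6,sign=1):
    u0,v0=int(round(u)),int(round(v)); p=g[v0-r:v0+r+1,u0-r:u0+r+1]; w=np.clip(p-np.percentile(p,75),0,None)
    yy,xx=np.mgrid[v0-r:v0+r+1,u0-r:u0+r+1]; return [(w*xx).sum()/w.sum(),(w*yy).sum()/w.sum()]
B=[blob(60+a/2,40+b/2,6) for a,b in((202,46),(224,71),(246,97))]
P=[blob(60+a/2,40+b/2,5) for a,b in((541,50),(624,42),(545,178),(624,170))]
print(np.array(B),np.array(P))
K=[atz("wrist",b,22,cw) for b in B];print("buttons",np.array(K))
Q=np.array([atz("wrist",b,30,cw) for b in P]);print("pins",Q)
d=K[0]-K[2];print("key yaw",np.degrees(np.arctan2(d[1],d[0])))
bt=atz("wrist",[217.7,128],6,cw)
m=np.load("m.npy");ys,xs=np.nonzero(m)
print("blade",bt)
cnt=max(cv2.findContours(m,0,1)[0],key=len)[:,0,:]
W=np.array([atz("wrist",p,10,cw) for p in cnt])
for yaw in (44,46,48,50):
    c,s=np.cos(np.radians(yaw)),np.sin(np.radians(yaw)); a=W[:,:2]@[c,s]; b=W[:,:2]@[-s,c]
    print(yaw,a.min(),a.max(),b.min(),b.max(),"len %.1f wid %.1f"%(np.ptp(a),np.ptp(b)),"bt",bt[:2]@[c,s],bt[:2]@[-s,c])
print("pinmid",Q.mean(0)); 
for i,j in((0,2),(1,3)): e=Q[i]-Q[j];print(np.linalg.norm(e),np.degrees(np.arctan2(e[1],e[0])))
for i,j in((0,1),(2,3)): e=Q[i]-Q[j];print(np.linalg.norm(e),np.degrees(np.arctan2(-e[0],e[1])))
E
```

```text
[[160.6  62.4]
 [171.5  75.4]
 [182.3  88.2]] [[330.   65. ]
 [371.3  60.8]
 [332.1 128.5]
 [371.7 124.7]]
buttons [[537.7 367.6  22. ]
 [527.1 357.2  22. ]
 [516.5 346.7  22. ]]
pins [[547.8 210.4  30. ]
 [554.6 173.3  30. ]
 [491.6 200.   30. ]
 [498.3 162.7  30. ]]
key yaw 44.58733814654822
blade [481.4 312.5   6. ]
44 562.2339115600911 659.8314612076543 -128.6772168481093 -89.37058143216342 len 97.6 wid 39.3 bt 563.3778266013193 -109.56280872042277
46 558.0662942769741 655.6804292177959 -150.76201610830353 -111.00831744432158 len 97.6 wid 39.8 bt 559.210945169658 -129.15766861937325
48 553.2187591778033 650.8026725124827 -172.6631350749781 -132.51080692119433 len 97.6 wid 40.2 bt 554.3627513411502 -148.59516979432468
50 547.6226040904091 645.1320129991796 -194.35389060828086 -153.67739335449917 len 97.5 wid 40.7 bt 548.8391518931688 -167.85163064421292
pinmid [523.1 186.6  30. ]
57.19341819366131 10.495563799990702
57.250292367807226 10.669968392657266
37.71050806182972 10.405076205842079
37.88490499421803 10.319879159697857
```

```bash
python3 - <<'E'
from pl import *
plan([((527,357.3,90),44.5),((527,357.3,40),44.5),((527,357.3,3),44.5)],extra=3)
E
```

```text
{"offset":[[0.217,-0.164,0.167],[0.434,-0.327,0.334],[0.651,-0.491,0.5],[0.868,-0.655,0.667]],"delta_rot":[[0.0,0.0,-0.0274],[0.0,0.0,-0.0549],[0.0,0.0,-0.0823],[0.0,0.0,-0.1097]]}
{"offset":[[0.0,0.0,0.417],[0.0,0.0,0.725],[0.0,0.0,0.725],[0.0,0.0,0.725],[0.0,0.0,0.725]],"delta_rot":[[0.0,0.0,0.0],[0.0,0.0,0.0],[0.0,0.0,0.0],[0.0,0.0,0.0],[0.0,0.0,0.0]]}
```

Emit:
send_rows(
  offset=[
    [0.217,-0.164,0.167],
    [0.434,-0.327,0.334],
    [0.651,-0.491,0.5],
    [0.868,-0.655,0.667],
  ],
  delta_rot=[
    [0,0,-0.0274],
    [0,0,-0.0549],
    [0,0,-0.0823],
    [0,0,-0.1097],
  ],
  grip=0.65,
)

```text
time: 5.9
tool_pos: [527.9, 358.1, 89.6]
tcp_rot: [3.141, -0.0, 0.782]
contact_force: [0.7, 0.6, -0.2]
grip_width: 60.7
finger_force: 0.0
```

Emit:
send_rows(
  offset=[
    [0,0,0.3],
    [0,0,0.417],
    [0,0,0.417],
  ],
  delta_rot=[
    [0,0,0],
    [0,0,0],
    [0,0,0],
  ],
)

```text
time: 6.28
tool_pos: [526.4, 356.9, 39.4]
tcp_rot: [-3.141, 0.002, 0.776]
contact_force: [0.7, -0.4, -0.6]
grip_width: 60.1
finger_force: 0.0
```

Emit:
send_rows(
  offset=[
    [0,0,0.15],
    [0,0,0.3],
    [0,0,0.308],
    [0,0,0.308],
  ],
  delta_rot=[
    [0,0,0],
    [0,0,0],
    [0,0,0],
    [0,0,0],
  ],
)

```text
time: 6.78
tool_pos: [527.0, 357.4, 3.0]
tcp_rot: [3.142, 0.0, 0.777]
contact_force: [0.2, -0.1, -0.5]
grip_width: 59.8
finger_force: 0.0
```

```bash
python3 - <<'E'
from h import *
o=get_obs();print(o["tool_pos"],o["contact_force"],o["grip_width"])
im=save("wrist","w3.png")
E
```

```text
[526.98880717 357.37749399   2.9901622 ] [ 0.24003135 -0.05455112 -0.49219603] 59.795269256168424
```

View pics/w3.png

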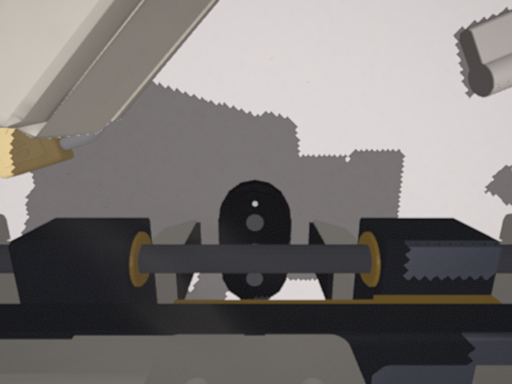

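Emit:
send_rows(
  offset=[
    [0,0,0],
    [0,0,0],
    [0,0,0],
    [0,0,0],
    [0,0,0],
    [0,0,0],
  ],
  delta_rot=[
    [0,0,0],
    [0,0,0],
    [0,0,0],
    [0,0,0],
    [0,0,0],
    [0,0,0],
  ],
  grip=0.3,
)

```text
time: 7.58
tool_pos: [527.1, 357.4, 3.3]
tcp_rot: [3.141, -0.0, 0.777]
contact_force: [-0.4, 0.2, 3.9]
grip_width: 37.3
finger_force: 30.0
```

```bash
python3 - <<'E'
from h import *
from pl import *
o=get_obs();print(o["finger_force"],o["grip_width"],o["contact_force"])
plan([((527,357.3,20),44.5),((527,357.3,100),44.5),((523.1,186.6,100),10.5),((523.1,186.6,60),10.5)],step=35,extra=2)
E
```

```text
29.99452493735589 37.29114295143939 [-0.37732678  0.23838881  3.8697579 ]
{"offset":[[0.0,0.0,-0.142],[0.0,0.0,-0.364],[0.0,0.0,-0.586],[0.0,0.0,-0.808],[-0.204,0.199,-0.808],[-0.408,0.397,-0.808],[-0.612,0.596,-0.808],[-0.816,0.794,-0.808]],"delta_rot":[[0.0,0.0,0.0],[0.0,0.0,0.0],[0.0,0.0,0.0],[0.0,0.0,0.0],[0.0,0.0,0.0189],[0.0,0.0,0.0378],[0.0,0.0,0.0567],[0.0,0.0,0.0755]]}
{"offset":[[-0.091,0.27,-0.0],[-0.091,0.27,0.167],[-0.091,0.27,0.333],[-0.091,0.27,0.333],[-0.091,0.27,0.333]],"delta_rot":[[0.0,0.0,0.0189],[0.0,0.0,0.0189],[0.0,0.0,0.0189],[0.0,0.0,0.0189],[0.0,0.0,0.0189]]}
```

Emit:
send_rows(
  offset=[
    [0,0,-0.142],
    [0,0,-0.364],
    [0,0,-0.586],
    [0,0,-0.808],
    [-0.204,0.199,-0.808],
    [-0.408,0.397,-0.808],
    [-0.612,0.596,-0.808],
    [-0.816,0.794,-0.808],
  ],
  delta_rot=[
    [0,0,0],
    [0,0,0],
    [0,0,0],
    [0,0,0],
    [0,0,0.0189],
    [0,0,0.0378],
    [0,0,0.0567],
    [0,0,0.0755],
  ],
)

```text
time: 8.57
tool_pos: [523.9, 219.8, 100.9]
tcp_rot: [3.141, -0.001, 0.299]
contact_force: [0.5, -0.1, 0.1]
grip_width: 37.7
finger_force: 30.0
```

Emit:
send_rows(
  offset=[
    [-0.091,0.27,0],
    [-0.091,0.27,0.167],
    [-0.091,0.27,0.333],
    [-0.091,0.27,0.333],
    [-0.091,0.27,0.333],
  ],
  delta_rot=[
    [0,0,0.0189],
    [0,0,0.0189],
    [0,0,0.0189],
    [0,0,0.0189],
    [0,0,0.0189],
  ],
)

```text
time: 9.2
tool_pos: [523.6, 186.8, 61.0]
tcp_rot: [3.142, -0.001, 0.184]
contact_force: [-0.2, -0.2, -0.1]
grip_width: 37.8
finger_force: 30.0
```

```bash
python3 - <<'E'
from h import *
o=get_obs();print(o["tool_pos"],o["tcp_rot"],o["contact_force"],o["grip_width"],o["finger_force"])
im=save("wrist","w4.png")
for t in ["key_case","blade_tip","nest","lever_grip"]:
    f=finder.pinpoint(t,"wrist")
    for v in f[:1]: print(t,np.array(v['uv']),round(v['confidence'],2),atz("wrist",v['uv'],57),atz("wrist",v["uv"],22))
cv2.imwrite("pics/w4b.png",cv2.resize(im[:,:,::-1][100:350,130:380],(750,600)))
E
```

```text
[523.62857051 186.81004761  61.03991049] [ 3.14153411e+00 -1.36575504e-03  1.83755760e-01] [-0.15361099 -0.19715499 -0.10660447] 37.82378665420026 29.99541010824032
key_case [259.  236.7] 0.76 [523.57682185 183.83396826  57.        ] [509.58969355 180.66942903  22.        ]
nest [254. 236.] 0.44 [523.38610025 186.68318329  57.        ] [509.3598977  184.13735999  22.        ]
```

View pics/w4b.png

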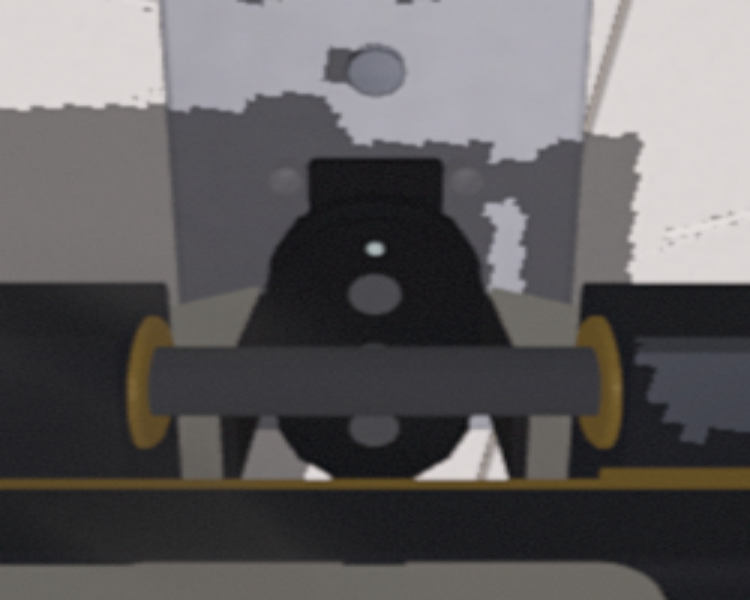

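```bash
python3 - <<'E'
from h import *
np.set_printoptions(precision=1,suppress=True)
o=get_obs();t=np.array(o["tool_pos"]);y=o["tcp_rot"][2];R=np.array([[np.cos(y),np.sin(y)],[-np.sin(y),np.cos(y)]])
L=lambda uv,z:R@(atz("wrist",uv,z)-t)[:2]
p=[L((225.7,175),30),L((285.7,175),30)];b=[L((255,222.5),80),L((254.7,278.3),80)]
print("pins",p,"mid at x+29",np.mean(p,0)-[29,0]);print("buttons",b,np.mean(b,0))
E
```

```text
pins [array([30.2, 17.8]), array([ 30.1, -20.1])] mid at x+29 [ 1.2 -1.2]
buttons [array([16.3, -0.6]), array([-13.6,  -0.5])] [ 1.3 -0.5]
```

Emit:
send_rows(
  offset=[
    [0,0.005,0.1],
    [0,0.005,0.19],
    [0,0.005,0.24],
    [0,0.005,0.28],
    [0,0.005,0.287],
    [0,0.005,0.292],
    [0,0.005,0.292],
  ],
  delta_rot=[
    [0,0,0],
    [0,0,0],
    [0,0,0],
    [0,0,0],
    [0,0,0],
    [0,0,0],
    [0,0,0],
  ],
)

```text
time: 10.32
tool_pos: [523.2, 186.0, 25.3]
tcp_rot: [3.141, -0.0, 0.184]
contact_force: [-1.1, -0.3, 1.5]
grip_width: 37.5
finger_force: 30.0
```

```bash
python3 - <<'E'
from h import *
o=get_obs();print(o["tool_pos"],o["tcp_rot"],o["contact_force"],o["grip_width"],o["finger_force"])
im=save("wrist","w5.png")
cv2.imwrite("pics/w5b.png",cv2.resize(im[:,:,::-1][100:350,130:380],(750,600)))
E
```

```text
[523.24301272 186.00697947  25.27380331] [ 3.14148655e+00 -3.19758100e-04  1.83603044e-01] [-1.07148014 -0.28780519  1.45747779] 37.521593272564694 29.995003327494487
```

View pics/w5b.png

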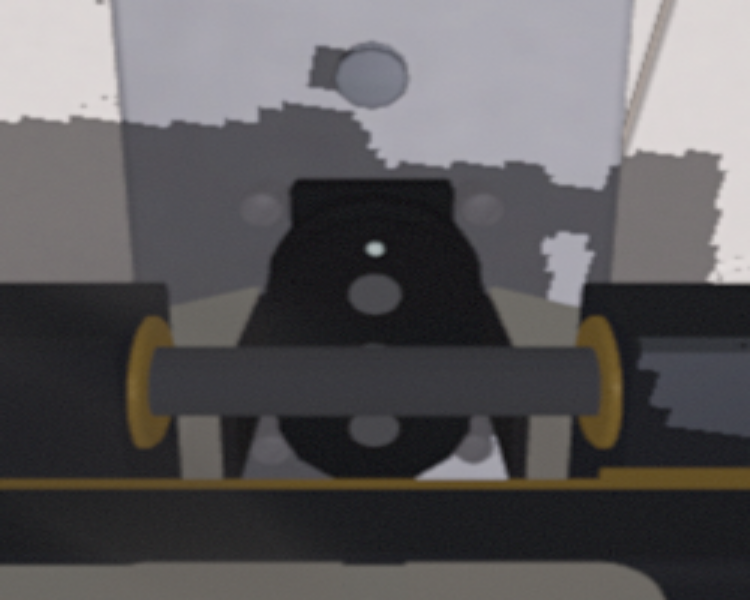

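```bash
cat > lev.py <<'E'
import numpy as np
N=np.array([523.1,186.3]);Y=np.radians(10.5);ex=np.array([np.cos(Y),np.sin(Y)]);ey=np.array([-ex[1],ex[0]])
def grip(th,dz=0,off=22):
    a=np.radians(15)-th; xy=N+ex*(90+165*np.sin(a))+ey*off; return (*xy,56+165*np.cos(a)-19+dz)
E
python3 - <<'E'
from pl import *
from lev import *
p,R=load();print(p)
store(np.array([523.1,186.6,25])+R.apply([0,.6,0]),down(10.5))
b=N-ex*50
print("A");plan([((523,186,65),10.5),((*b,150),10.5),((*b,260),10.5)],step=50)
g=grip(0)
print(g)
print("B");plan([((*(N+ex*30+ey*22),270),100.5),((*g[:2],270),100.5)],step=50,extra=1)
print("C");plan([((*g[:2],235),100.5),(g,100.5)],step=25,extra=3)
E
```

```text
[523.12072945 186.55883755  60.02071174]
A
{"offset":[[-0.002,-0.0,-0.333],[-0.209,-0.001,-0.687]],"delta_rot":[[0.0,0.0,0.0],[0.0,0.0,0.0]]}
{"offset":[[-0.208,-0.002,-0.355],[-0.208,-0.002,-0.66],[-0.208,-0.002,-0.966]],"delta_rot":[[0.0,0.0,0.0],[0.0,0.0,0.0],[0.0,0.0,0.0]]}
{"offset":[[-0.0,0.0,-0.305]],"delta_rot":[[0.0,0.0,0.0]]}
(np.float64(649.5738010041603), np.float64(232.11519933481986), np.float64(196.37776133769628))
B
{"offset":[[0.067,-0.018,-0.008],[0.133,-0.037,-0.017],[0.2,-0.055,-0.025],[0.267,-0.073,-0.033],[0.333,-0.091,-0.042],[0.4,-0.11,-0.05],[0.467,-0.128,-0.059],[0.533,-0.146,-0.067]],"delta_rot":[[0.0,0.0,-0.025],[0.0,0.0,-0.05],[0.0,0.0,-0.075],[0.0,0.0,-0.1],[0.0,0.0,-0.125],[0.0,0.0,-0.15],[0.0,0.0,-0.175],[0.0,0.0,-0.2]]}
{"offset":[[0.038,0.058,-0.008],[0.076,0.116,-0.017],[0.164,0.387,-0.017],[0.253,0.658,-0.017],[0.341,0.93,-0.017],[0.341,0.93,-0.017]],"delta_rot":[[0.0,0.0,-0.025],[0.0,0.0,-0.05],[0.0,0.0,-0.05],[0.0,0.0,-0.05],[0.0,0.0,-0.05],[0.0,0.0,-0.05]]}
C
{"offset":[[-0.0,-0.0,0.146],[-0.0,-0.0,0.292],[-0.0,-0.0,0.453],[-0.0,-0.0,0.614],[-0.0,-0.0,0.614],[-0.0,-0.0,0.614],[-0.0,-0.0,0.614]],"delta_rot":[[0.0,0.0,0.0],[0.0,0.0,0.0],[0.0,0.0,0.0],[0.0,0.0,0.0],[0.0,0.0,0.0],[0.0,0.0,0.0],[0.0,0.0,0.0]]}
```

Emit:
send_rows(
  offset=[
    [0,0,0],
    [0,0,0],
    [0,0,0],
    [0,0,0],
  ],
  delta_rot=[
    [0,0,0],
    [0,0,0],
    [0,0,0],
    [0,0,0],
  ],
  grip=0.6,
)

```text
time: 10.88
tool_pos: [523.2, 186.0, 24.9]
tcp_rot: [3.141, 0.0, 0.184]
contact_force: [-0.2, 0.8, -0.5]
grip_width: 55.2
finger_force: 0.0
```

Emit:
send_rows(
  offset=[
    [-0.002,0,-0.12],
    [-0.002,0,-0.333],
    [-0.209,-0.001,-0.687],
  ],
  delta_rot=[
    [0,0,0],
    [0,0,0],
    [0,0,0],
  ],
)

```text
time: 11.25
tool_pos: [498.9, 181.4, 108.3]
tcp_rot: [3.141, 0.0, 0.183]
contact_force: [-0.2, -0.1, 0.3]
grip_width: 55.3
finger_force: 0.0
```

Emit:
send_rows(
  offset=[
    [-0.208,-0.002,-0.355],
    [-0.208,-0.002,-0.66],
    [-0.208,-0.002,-0.966],
  ],
  delta_rot=[
    [0,0,0],
    [0,0,0],
    [0,0,0],
  ],
)

```text
time: 11.62
tool_pos: [473.6, 177.2, 226.0]
tcp_rot: [3.142, -0.002, 0.184]
contact_force: [0.4, 0.0, -0.3]
grip_width: 55.3
finger_force: 0.0
```

Emit:
send_rows(
  offset=[
    [0,0,-0.305],
    [0,0,-0.305],
  ],
  delta_rot=[
    [0,0,0],
    [0,0,0],
  ],
)

```text
time: 11.88
tool_pos: [475.2, 177.5, 263.9]
tcp_rot: [-3.142, -0.008, 0.184]
contact_force: [0.6, -0.4, -0.8]
grip_width: 54.9
finger_force: 0.0
```

```bash
python3 - <<'E'
from h import *
np.set_printoptions(precision=1,suppress=True)
print(get_obs()["tool_pos"],get_obs()["contact_force"])
im=save("wrist","w6.png");cw=cal("wrist")
for t,z in (("key_case",22),("blade_tip",28),("lever_grip",215)):
    f=finder.pinpoint(t,"wrist")
    for v in f[:1]: print(t,np.array(v['uv']),round(v['confidence'],2),atz("wrist",v['uv'],z,cw))
cv2.imwrite("pics/w6b.png",cv2.resize(im[:,:,::-1][0:220,160:453],(800,600)))
E
```

```text
[475.2 177.5 263.9] [ 0.6 -0.4 -0.8]
key_case [255.3 127.2] 0.74 [526.9 185.6  22. ]
blade_tip [254.5 183.3] 0.83 [455.7 173.4  28. ]
```

View pics/w6b.png

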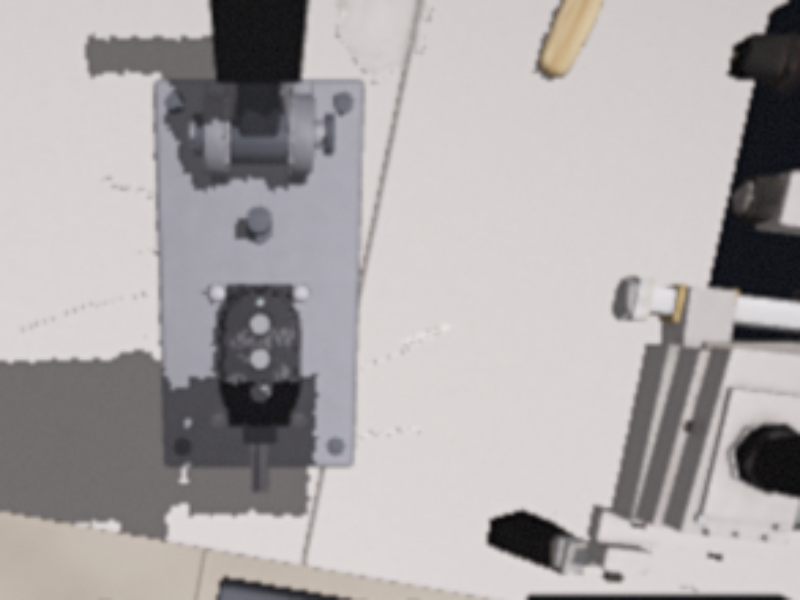

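```bash
sed -i 's/off=22/off=25/' lev.py; python3 - <<'E'
from pl import *
from lev import *
store((*(N-ex*50),260),down(10.5))
g=grip(0);print(np.round(g,1))
plan([((*(N+ex*30+ey*25),275),100.5),((*g[:2],275),100.5)],step=50,extra=1)
E
```

```text
[649.  235.1 196.4]
{"offset":[[0.067,-0.021,-0.013],[0.133,-0.042,-0.025],[0.2,-0.062,-0.038],[0.267,-0.083,-0.05],[0.333,-0.104,-0.063],[0.4,-0.125,-0.075],[0.467,-0.146,-0.088],[0.533,-0.167,-0.1]],"delta_rot":[[0.0,0.0,-0.025],[0.0,0.0,-0.05],[0.0,0.0,-0.075],[0.0,0.0,-0.1],[0.0,0.0,-0.125],[0.0,0.0,-0.15],[0.0,0.0,-0.175],[0.0,0.0,-0.2]]}
{"offset":[[0.04,0.057,-0.013],[0.081,0.114,-0.025],[0.169,0.386,-0.025],[0.257,0.657,-0.025],[0.345,0.928,-0.025],[0.345,0.928,-0.025]],"delta_rot":[[0.0,0.0,-0.025],[0.0,0.0,-0.05],[0.0,0.0,-0.05],[0.0,0.0,-0.05],[0.0,0.0,-0.05],[0.0,0.0,-0.05]]}
```

Emit:
send_rows(
  offset=[
    [0.067,-0.021,-0.013],
    [0.133,-0.042,-0.025],
    [0.2,-0.062,-0.038],
    [0.267,-0.083,-0.05],
    [0.333,-0.104,-0.063],
    [0.4,-0.125,-0.075],
    [0.467,-0.146,-0.088],
    [0.533,-0.167,-0.1],
  ],
  delta_rot=[
    [0,0,-0.025],
    [0,0,-0.05],
    [0,0,-0.075],
    [0,0,-0.1],
    [0,0,-0.125],
    [0,0,-0.15],
    [0,0,-0.175],
    [0,0,-0.2],
  ],
)

```text
time: 13.08
tool_pos: [532.9, 208.6, 270.6]
tcp_rot: [-3.139, 0.001, 1.445]
contact_force: [-0.7, 0.1, 0.2]
grip_width: 54.8
finger_force: 0.0
```

Emit:
send_rows(
  offset=[
    [0.04,0.057,-0.013],
    [0.081,0.114,-0.025],
    [0.169,0.386,-0.025],
    [0.257,0.657,-0.025],
    [0.345,0.928,-0.025],
    [0.345,0.928,-0.025],
    [0.345,0.928,-0.025],
  ],
  delta_rot=[
    [0,0,-0.025],
    [0,0,-0.05],
    [0,0,-0.05],
    [0,0,-0.05],
    [0,0,-0.05],
    [0,0,-0.05],
    [0,0,-0.05],
  ],
)

```text
time: 13.95
tool_pos: [648.2, 235.0, 273.7]
tcp_rot: [-3.139, 0.0, 1.754]
contact_force: [-0.0, -1.0, 0.4]
grip_width: 55.0
finger_force: 0.0
```

```bash
python3 - <<'E'
from h import *
np.set_printoptions(precision=1,suppress=True)
print(get_obs()["tool_pos"],get_obs()["contact_force"],get_obs()["joint_positions"])
im=save("wrist","w7.png");cw=cal("wrist")
for v in finder.pinpoint("lever_grip","wrist")[:1]: print(np.array(v['uv']),round(v['confidence'],2),atz("wrist",v['uv'],215,cw))
E
```

```text
[648.2 235.  273.7] [-0.  -1.   0.4] [ 0.2  0.6  0.9 -0.   1.6  0.1]
[257.5 238.9] 0.78 [655.3 210.1 215. ]
```

View pics/w7.png

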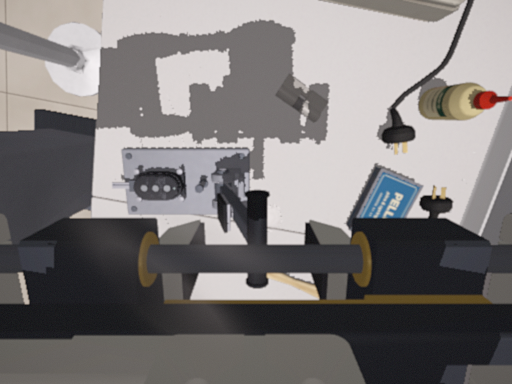

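Emit:
send_rows(
  offset=[
    [0,0,0.2],
    [0,0,0.4],
    [0,0,0.55],
    [0,0,0.655],
    [0,0,0.655],
  ],
  delta_rot=[
    [0,0,0],
    [0,0,0],
    [0,0,0],
    [0,0,0],
    [0,0,0],
  ],
)

```text
time: 14.68
tool_pos: [648.3, 235.1, 195.9]
tcp_rot: [-3.14, 0.0, 1.754]
contact_force: [0.1, 1.0, -0.1]
grip_width: 55.3
finger_force: 0.0
```

Emit:
send_rows(
  offset=[
    [0,0,0],
    [0,0,0],
    [0,0,0],
    [0,0,0],
    [0,0,0],
    [0,0,0],
  ],
  delta_rot=[
    [0,0,0],
    [0,0,0],
    [0,0,0],
    [0,0,0],
    [0,0,0],
    [0,0,0],
  ],
  grip=0.1,
)

```text
time: 15.42
tool_pos: [649.3, 235.2, 196.5]
tcp_rot: [3.141, 0.0, 1.754]
contact_force: [1.6, 1.4, -0.6]
grip_width: 15.4
finger_force: 30.0
```

```bash
python3 - <<'E'
from pl import *
from lev import *
from h import get_obs
o=get_obs();print(o["tool_pos"],o["contact_force"],o["grip_width"],o["finger_force"])
store(grip(0),down(100.5))
plan([(grip(t),100.5) for t in np.linspace(0,1.5,10)[1:]],step=60)
print("end");plan([(grip(t),100.5) for t in (1.6,1.68,1.75,1.8,1.83)],step=60,extra=3)
E
```

```text
[649.2535992  235.18498083 196.4525302 ] [ 1.5929069   1.43555414 -0.6157327 ] 15.35486644488368 30.00002235174179
{"offset":[[0.0,-0.225,-0.041],[0.0,-0.454,-0.043],[0.0,-0.68,-0.008],[0.0,-0.897,0.064]],"delta_rot":[[0.0,0.0,0.0],[0.0,0.0,0.0],[0.0,0.0,0.0],[0.0,0.0,0.0]]}
{"offset":[[0.0,-0.203,0.108],[0.0,-0.384,0.247],[0.0,-0.54,0.415],[0.0,-0.666,0.606],[0.0,-0.759,0.815]],"delta_rot":[[0.0,0.0,0.0],[0.0,0.0,0.0],[0.0,0.0,0.0],[0.0,0.0,0.0],[0.0,0.0,0.0]]}
end
{"offset":[[0.0,-0.038,0.132],[0.0,-0.059,0.24],[0.0,-0.07,0.336],[0.0,-0.074,0.404],[0.0,-0.075,0.446],[0.0,-0.075,0.446],[0.0,-0.075,0.446],[0.0,-0.075,0.446]],"delta_rot":[[0.0,0.0,0.0],[0.0,0.0,0.0],[0.0,0.0,0.0],[0.0,0.0,0.0],[0.0,0.0,0.0],[0.0,0.0,0.0],[0.0,0.0,0.0],[0.0,0.0,0.0]]}
```

Emit:
send_rows(
  offset=[
    [0,-0.112,-0.025],
    [0,-0.225,-0.041],
    [0,-0.34,-0.046],
    [0,-0.454,-0.043],
    [0,-0.568,-0.03],
    [0,-0.68,-0.008],
    [0,-0.79,0.024],
    [0,-0.897,0.064],
  ],
  delta_rot=[
    [0,0,0],
    [0,0,0],
    [0,0,0],
    [0,0,0],
    [0,0,0],
    [0,0,0],
    [0,0,0],
    [0,0,0],
  ],
)

```text
time: 16.42
tool_pos: [544.4, 216.1, 189.9]
tcp_rot: [3.136, -0.001, 1.754]
contact_force: [2.5, 3.1, 2.0]
grip_width: 15.3
finger_force: 30.0
```

Emit:
send_rows(
  offset=[
    [0,-0.104,0.05],
    [0,-0.203,0.108],
    [0,-0.297,0.174],
    [0,-0.384,0.247],
    [0,-0.466,0.328],
    [0,-0.54,0.415],
    [0,-0.666,0.606],
    [0,-0.759,0.815],
  ],
  delta_rot=[
    [0,0,0],
    [0,0,0],
    [0,0,0],
    [0,0,0],
    [0,0,0],
    [0,0,0],
    [0,0,0],
    [0,0,0],
  ],
)

```text
time: 17.42
tool_pos: [455.2, 199.9, 91.7]
tcp_rot: [3.135, -0.001, 1.754]
contact_force: [6.8, 5.8, 2.9]
grip_width: 15.3
finger_force: 30.0
```

Emit:
send_rows(
  offset=[
    [0,-0.038,0.132],
    [0,-0.059,0.24],
    [0,-0.07,0.336],
    [0,-0.074,0.404],
    [0,-0.075,0.446],
    [0,-0.075,0.446],
    [0,-0.075,0.446],
  ],
  delta_rot=[
    [0,0,0],
    [0,0,0],
    [0,0,0],
    [0,0,0],
    [0,0,0],
    [0,0,0],
    [0,0,0],
  ],
)

```text
time: 18.3
tool_pos: [445.9, 198.2, 38.2]
tcp_rot: [3.138, -0.001, 1.754]
contact_force: [1.0, 4.4, 5.8]
grip_width: 15.3
finger_force: 30.0
```

Emit:
send_rows(
  offset=[
    [0,0,0.015],
    [0,0,0.03],
    [0,0,0.03],
    [0,0,0.03],
  ],
  delta_rot=[
    [0,0,0],
    [0,0,0],
    [0,0,0],
    [0,0,0],
  ],
)

```text
time: 18.8
tool_pos: [445.8, 198.1, 35.2]
tcp_rot: [3.138, -0.001, 1.754]
contact_force: [-2.5, 4.0, 12.4]
grip_width: 15.0
finger_force: 30.0
```

Emit:
send_rows(
  offset=[
    [0,0,0.01],
    [0,0,0.02],
    [0,0,0.02],
    [0,0,0.02],
  ],
  delta_rot=[
    [0,0,0],
    [0,0,0],
    [0,0,0],
    [0,0,0],
  ],
)

```text
time: 19.3
tool_pos: [445.8, 198.2, 33.3]
tcp_rot: [3.138, -0.001, 1.754]
contact_force: [-3.5, 3.2, 17.9]
grip_width: 14.9
finger_force: 30.0
```

```bash
python3 - <<'E'
from h import *
np.set_printoptions(precision=1,suppress=True)
o=get_obs();print(o["tool_pos"],o["contact_force"],o["moment"])
save("wrist","w8.png");cw=cal("wrist")
save("scene","s8.png")
for n in("wrist","scene"):
  for v in finder.pinpoint("lever_grip",n)[:1]: print(n,np.array(v['uv']),round(v['confidence'],2),atz(n,v['uv'],56,cw if n=="wrist" else None))
E
```

```text
[445.8 198.2  33.3] [-3.5  3.2 17.9] [ 0.6  0.2 -0. ]
wrist [251.9 301.3] 0.86 [449.4 173.1  56. ]
scene [203.6 208.4] 0.69 [461.9 176.8  56. ]
```

Emit:
send_rows(
  offset=[
    [0,0,0.015],
    [0,0,0.015],
    [0,0,0.015],
  ],
  delta_rot=[
    [0,0,0],
    [0,0,0],
    [0,0,0],
  ],
)

```text
time: 19.88
tool_pos: [445.8, 198.2, 32.1]
tcp_rot: [3.138, -0.001, 1.754]
contact_force: [-5.2, 2.7, 24.0]
grip_width: 14.9
finger_force: 30.0
```

```bash
python3 - <<'E'
from pl import *
from lev import *
p,R=load(); store(p-[0,0,.065*120],R)
plan([(grip(t),100.5) for t in (1.8,1.7,1.6,1.5,1.35,1.2,1.05,.9,.75,.6,.45,.3,.15,0)],step=60,extra=2)
E
```

```text
{"offset":[[0.0,0.001,-0.107],[0.0,0.012,-0.244],[0.0,0.037,-0.379],[0.0,0.075,-0.511],[0.0,0.157,-0.7],[0.0,0.266,-0.875]],"delta_rot":[[0.0,0.0,0.0],[0.0,0.0,0.0],[0.0,0.0,0.0],[0.0,0.0,0.0],[0.0,0.0,0.0],[0.0,0.0,0.0]]}
{"offset":[[0.0,0.134,-0.156],[0.0,0.29,-0.291],[0.0,0.464,-0.401],[0.0,0.653,-0.484],[0.0,0.852,-0.538]],"delta_rot":[[0.0,0.0,0.0],[0.0,0.0,0.0],[0.0,0.0,0.0],[0.0,0.0,0.0],[0.0,0.0,0.0]]}
{"offset":[[0.0,0.205,-0.023],[0.0,0.411,-0.015],[0.0,0.613,0.023],[0.0,0.613,0.023],[0.0,0.613,0.023]],"delta_rot":[[0.0,0.0,0.0],[0.0,0.0,0.0],[0.0,0.0,0.0],[0.0,0.0,0.0],[0.0,0.0,0.0]]}
```

Emit:
send_rows(
  offset=[
    [0,0.001,-0.107],
    [0,0.012,-0.244],
    [0,0.037,-0.379],
    [0,0.075,-0.511],
    [0,0.157,-0.7],
    [0,0.266,-0.875],
  ],
  delta_rot=[
    [0,0,0],
    [0,0,0],
    [0,0,0],
    [0,0,0],
    [0,0,0],
    [0,0,0],
  ],
)

```text
time: 20.62
tool_pos: [484.2, 205.1, 135.9]
tcp_rot: [3.123, -0.002, 1.754]
contact_force: [38.9, 11.4, -34.9]
grip_width: 15.1
finger_force: 30.0
```

Emit:
send_rows(
  offset=[
    [0,0.134,-0.156],
    [0,0.29,-0.291],
    [0,0.464,-0.401],
    [0,0.653,-0.484],
    [0,0.852,-0.538],
  ],
  delta_rot=[
    [0,0,0],
    [0,0,0],
    [0,0,0],
    [0,0,0],
    [0,0,0],
  ],
)

```text
time: 21.25
tool_pos: [576.1, 221.8, 196.5]
tcp_rot: [-3.136, -0.0, 1.754]
contact_force: [2.5, 2.5, -12.6]
grip_width: 15.1
finger_force: 30.0
```

Emit:
send_rows(
  offset=[
    [0,0.205,-0.023],
    [0,0.411,-0.015],
    [0,0.53,0.006],
    [0,0.613,0.023],
    [0,0.613,0.023],
    [0,0.613,0.023],
  ],
  delta_rot=[
    [0,0,0],
    [0,0,0],
    [0,0,0],
    [0,0,0],
    [0,0,0],
    [0,0,0],
  ],
)

```text
time: 22.0
tool_pos: [648.2, 234.9, 195.4]
tcp_rot: [-3.139, 0.0, 1.754]
contact_force: [-0.1, 0.4, -5.0]
grip_width: 15.3
finger_force: 30.0
```

Emit:
send_rows(
  offset=[
    [0,0,0],
    [0,0,0],
    [0,0,0],
    [0,0,0],
    [0,0,-0.2],
    [0,0,-0.5],
    [0,0,-0.75],
    [0,0,-0.75],
  ],
  delta_rot=[
    [0,0,0],
    [0,0,0],
    [0,0,0],
    [0,0,0],
    [0,0,0],
    [0,0,0],
    [0,0,0],
    [0,0,0],
  ],
  grip=0.6,
)

```text
time: 23.0
tool_pos: [649.9, 235.4, 289.4]
tcp_rot: [3.136, -0.0, 1.754]
contact_force: [-0.1, 0.5, -0.5]
grip_width: 54.7
finger_force: 0.0
```

```bash
python3 - <<'E'
from h import *
from pl import *
from lev import *
np.set_printoptions(precision=1,suppress=True)
g=grip(0,90); store(g,down(100.5))
print(get_obs()["tool_pos"],g)
save("wrist","w9.png")
for v in finder.pinpoint("lever_grip","wrist")[:1]: print(np.array(v['uv']),round(v['confidence'],2),atz("wrist",v['uv'],215))
plan([((*(N+ex*30+ey*20),285),100.5),((*(N-ex*90),220),10.5),((*(N-ex*90),140),10.5)],step=50,extra=2)
E
```

```text
[649.9 235.4 289.4] (np.float64(649.0270944276839), np.float64(235.0649640575117), np.float64(286.37776133769626))
[254.1 231.6] 0.7 [653.2 211.2 215. ]
{"offset":[[-0.014,-0.285,0.004],[-0.028,-0.571,0.008],[-0.042,-0.856,0.011],[-0.058,-0.956,0.066]],"delta_rot":[[0.0,0.0,0.0],[0.0,0.0,0.0],[0.0,0.0,0.0],[0.0,0.0,0.025]]}
{"offset":[[-0.032,-0.096,0.054],[-0.065,-0.192,0.108],[-0.097,-0.288,0.162],[-0.129,-0.384,0.216],[-0.161,-0.481,0.27],[-0.193,-0.577,0.325],[-0.225,-0.673,0.379],[-0.257,-0.769,0.433]],"delta_rot":[[0.0,0.0,0.025],[0.0,0.0,0.05],[0.0,0.0,0.075],[0.0,0.0,0.1],[0.0,0.0,0.125],[0.0,0.0,0.15],[0.0,0.0,0.175],[0.0,0.0,0.2]]}
{"offset":[[-0.102,0.001,0.054],[-0.102,0.001,0.387],[-0.102,0.001,0.721],[-0.102,0.001,0.721],[-0.102,0.001,0.721]],"delta_rot":[[0.0,0.0,0.025],[0.0,0.0,0.025],[0.0,0.0,0.025],[0.0,0.0,0.025],[0.0,0.0,0.025]]}
```

Emit:
send_rows(
  offset=[
    [-0.014,-0.285,0.004],
    [-0.028,-0.571,0.008],
    [-0.042,-0.856,0.011],
    [-0.058,-0.956,0.066],
  ],
  delta_rot=[
    [0,0,0],
    [0,0,0],
    [0,0,0],
    [0,0,0.025],
  ],
)

```text
time: 23.6
tool_pos: [535.3, 207.1, 277.5]
tcp_rot: [-3.14, 0.0, 1.594]
contact_force: [0.7, -0.6, -0.3]
grip_width: 55.0
finger_force: 0.0
```

Emit:
send_rows(
  offset=[
    [-0.032,-0.096,0.054],
    [-0.065,-0.192,0.108],
    [-0.097,-0.288,0.162],
    [-0.129,-0.384,0.216],
    [-0.161,-0.481,0.27],
    [-0.193,-0.577,0.325],
    [-0.225,-0.673,0.379],
    [-0.257,-0.769,0.433],
  ],
  delta_rot=[
    [0,0,0.025],
    [0,0,0.05],
    [0,0,0.075],
    [0,0,0.1],
    [0,0,0.125],
    [0,0,0.15],
    [0,0,0.175],
    [0,0,0.2],
  ],
)

```text
time: 24.6
tool_pos: [444.6, 173.7, 224.7]
tcp_rot: [-3.141, 0.003, 0.335]
contact_force: [-0.0, 0.3, -0.1]
grip_width: 55.4
finger_force: 0.0
```

Emit:
send_rows(
  offset=[
    [-0.102,0.001,0.054],
    [-0.102,0.001,0.387],
    [-0.102,0.001,0.721],
    [-0.102,0.001,0.721],
    [-0.102,0.001,0.721],
  ],
  delta_rot=[
    [0,0,0.025],
    [0,0,0.025],
    [0,0,0.025],
    [0,0,0.025],
    [0,0,0.025],
  ],
)

```text
time: 25.22
tool_pos: [434.8, 169.9, 140.5]
tcp_rot: [3.141, -0.0, 0.184]
contact_force: [0.2, -0.2, -0.2]
grip_width: 55.2
finger_force: 0.0
```

```bash
python3 - <<'E'
from h import *
np.set_printoptions(precision=1,suppress=True)
print(get_obs()["tool_pos"],get_obs()["tcp_rot"])
im=save("wrist","w10.png");cw=cal("wrist")
for t,z in (("key_case",22),("blade_tip",28),("nest",22)):
    f=finder.pinpoint(t,"wrist")
    for v in f[:1]: print(t,np.array(v['uv']),round(v['confidence'],2),atz("wrist",v['uv'],z,cw))
cv2.imwrite("pics/w10b.png",cv2.resize(im[:,:,::-1][20:200,140:380],(800,600),interpolation=cv2.INTER_CUBIC))
E
```

```text
[434.8 169.9 140.5] [ 3.1 -0.   0.2]
key_case [257.2  84.8] 0.69 [526.8 184.2  22. ]
```

View pics/w10b.png

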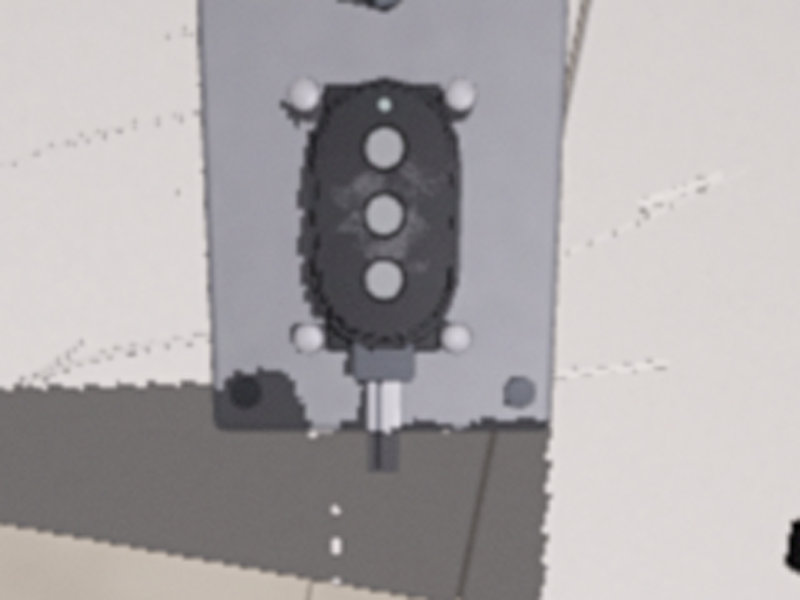

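```bash
python3 - <<'E'
from pl import *
plan([((523.2,186,90),10.5),((523.2,186,50),10.5),((523.2,186,25.2),10.5)],step=45,extra=2)
E
```

```text
{"offset":[[0.25,0.001,0.139],[0.501,0.002,0.278],[0.751,0.002,0.416],[0.751,0.002,0.75],[0.751,0.002,0.956],[0.751,0.002,0.956],[0.751,0.002,0.956]],"delta_rot":[[0.0,0.0,0.0],[0.0,0.0,0.0],[0.0,0.0,0.0],[0.0,0.0,0.0],[0.0,0.0,0.0],[0.0,0.0,0.0],[0.0,0.0,0.0]]}
```

Emit:
send_rows(
  offset=[
    [0.25,0.001,0.139],
    [0.501,0.002,0.278],
    [0.751,0.002,0.416],
    [0.751,0.002,0.416],
    [0.751,0.002,0.7],
    [0.751,0.002,0.9],
    [0.751,0.002,0.956],
    [0.751,0.002,0.956],
  ],
  delta_rot=[
    [0,0,0],
    [0,0,0],
    [0,0,0],
    [0,0,0],
    [0,0,0],
    [0,0,0],
    [0,0,0],
    [0,0,0],
  ],
)

```text
time: 26.42
tool_pos: [523.1, 186.1, 26.0]
tcp_rot: [3.141, -0.001, 0.184]
contact_force: [-0.8, 0.9, -0.8]
grip_width: 55.3
finger_force: 0.0
```

Emit:
send_rows(
  offset=[
    [0,0,0],
    [0,0,0],
    [0,0,0],
    [0,0,0],
    [0,0,0],
    [0,0,0],
  ],
  delta_rot=[
    [0,0,0],
    [0,0,0],
    [0,0,0],
    [0,0,0],
    [0,0,0],
    [0,0,0],
  ],
  grip=0.3,
)

```text
time: 27.18
tool_pos: [523.6, 186.2, 26.1]
tcp_rot: [3.142, -0.001, 0.184]
contact_force: [-1.1, 0.8, 5.8]
grip_width: 37.4
finger_force: 30.0
```

```bash
python3 - <<'E'
from h import *
np.set_printoptions(precision=2,suppress=True)
o=get_obs();print(o["tool_pos"],o["contact_force"],o["finger_force"],o["grip_width"],o["joint_positions"])
save("wrist","w11.png")
for f in("w5","w11"):
    g=cv2.cvtColor(cv2.imread(f"pics/{f}.png"),cv2.COLOR_BGR2GRAY).astype(float); r=[]
    for v0,h in((222.5,13),(204,5),(278.5,8)):
        v0=int(v0);p=g[v0-h:v0+h+1,241:269]; w=np.clip(p-45,0,80)
        if v0<210: w=np.clip(p-120,0,None)
        yy,xx=np.mgrid[v0-h:v0+h+1,241:269];r.append([(w*xx).sum()/max(w.sum(),1),(w*yy).sum()/max(w.sum(),1)])
    print(f,np.array(r))
a,b=[cv2.resize(cv2.imread(f"pics/{f}.png")[150:330,180:330],(396,475),interpolation=cv2.INTER_CUBIC) for f in("w5","w11")]
cv2.imwrite("pics/cmp.png",np.hstack([a,b]))
E
```

```text
[523.62 186.2   26.09] [-1.11  0.79  5.83] 29.99916672706604 37.432255393994936 [ 0.2   0.63  1.67 -0.    0.84  1.59]
w5 [[254.45 222.2 ]
 [254.59 203.33]
 [254.29 277.29]]
w11 [[254.39 220.  ]
 [254.44 201.63]
 [254.38 275.28]]
```

View pics/cmp.png

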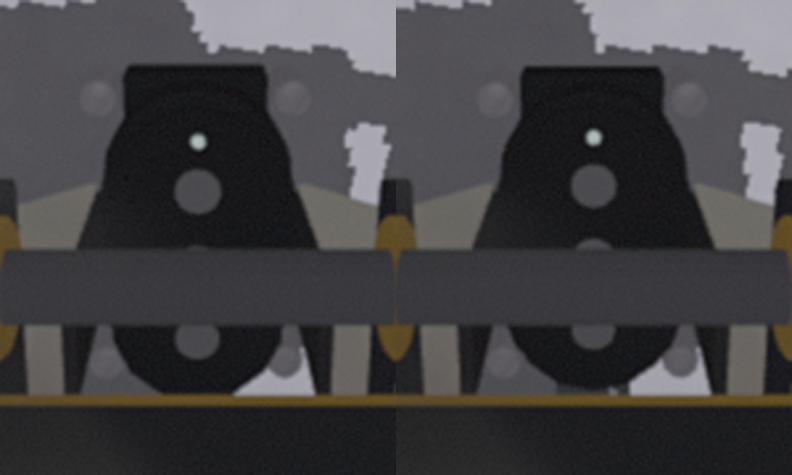

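```bash
python3 - <<'E'
from h import *
from lev import *
np.set_printoptions(precision=2,suppress=True)
cw=cal("wrist")
for x in (15,-15,29):
    for z in((44,42,40) if x!=29 else (30,)): print(x,z,np.array(proj("wrist",[*(N+ex*x),z],cw)))
c=(cw[0],cw[1].copy()); c[1][:3,3]-=[.4,.1,.8]   # w5 pose (approx)
for x,z in((15,44),(-15,44),(29,30)): print("w5",x,z,np.array(proj("wrist",[*(N+ex*x),z],c)))
from pl import *
store((523.2,186,25.2),down(10.5))
plan([((523.2,186,50),10.5),((523.2,186,90),10.5),((435,150,200),5),((400,60,330),0),((385,-100,340),-5),((400,-250,330),-5),((430,-390,230),-5)],step=45,extra=2)
E
```

```text
15 44 [253.3  224.97]
15 42 [253.31 223.58]
15 40 [253.33 222.22]
-15 44 [253.38 280.12]
-15 42 [253.39 278.12]
-15 40 [253.4  276.16]
29 30 [253.35 190.43]
w5 15 44 [253.24 224.74]
w5 -15 44 [253.32 280.22]
w5 29 30 [253.3  190.02]
{"offset":[[0.0,0.0,-0.207],[0.0,0.0,-0.54],[-0.194,0.04,-0.769],[-0.389,0.081,-0.998]],"delta_rot":[[0.0,0.0,0.0],[0.0,0.0,0.0],[0.0,0.0,0.0038],[0.0,0.0,0.0076]]}
{"offset":[[-0.192,0.049,-0.229],[-0.384,0.098,-0.459],[-0.482,0.274,-0.73]],"delta_rot":[[0.0,0.0,0.0039],[0.0,0.0,0.0077],[0.0,0.0,0.0112]]}
{"offset":[[-0.085,0.183,-0.27],[-0.17,0.365,-0.541],[-0.255,0.547,-0.812],[-0.307,0.878,-0.833]],"delta_rot":[[0.0,0.0,0.0034],[0.0,0.0,0.0069],[0.0,0.0,0.0104],[0.0,0.0,0.0138]]}
{"offset":[[-0.024,0.334,-0.021],[-0.049,0.668,-0.041]],"delta_rot":[[0.0,0.0,0.0035],[0.0,0.0,0.007]]}
{"offset":[[-0.009,0.335,-0.021],[0.043,0.644,-0.0],[0.094,0.954,0.02]],"delta_rot":[[0.0,0.0,0.0035],[0.0,0.0,0.0035],[0.0,0.0,0.0035]]}
{"offset":[[0.059,0.309,0.021],[0.117,0.617,0.042],[0.205,0.902,0.25]],"delta_rot":[[0.0,0.0,0.0],[0.0,0.0,0.0],[0.0,0.0,0.0]]}
{"offset":[[0.088,0.285,0.209],[0.176,0.571,0.417],[0.263,0.856,0.625],[0.263,0.856,0.625],[0.263,0.856,0.625]],"delta_rot":[[0.0,0.0,0.0],[0.0,0.0,0.0],[0.0,0.0,0.0],[0.0,0.0,0.0],[0.0,0.0,0.0]]}
```

Emit:
send_rows(
  offset=[
    [0,0,-0.1],
    [0,0,-0.25],
    [0,0,-0.54],
    [-0.194,0.04,-0.769],
    [-0.389,0.081,-0.998],
  ],
  delta_rot=[
    [0,0,0],
    [0,0,0],
    [0,0,0],
    [0,0,0.0038],
    [0,0,0.0076],
  ],
)

```text
time: 27.85
tool_pos: [478.4, 167.8, 146.3]
tcp_rot: [3.142, -0.0, 0.135]
contact_force: [0.4, 0.0, -0.5]
grip_width: 37.2
finger_force: 30.0
```

Emit:
send_rows(
  offset=[
    [-0.192,0.049,-0.229],
    [-0.384,0.098,-0.459],
    [-0.482,0.274,-0.73],
  ],
  delta_rot=[
    [0,0,0.0039],
    [0,0,0.0077],
    [0,0,0.0112],
  ],
)

```text
time: 28.22
tool_pos: [424.6, 127.7, 233.8]
tcp_rot: [-3.142, 0.001, 0.066]
contact_force: [0.7, -1.3, 0.7]
grip_width: 37.4
finger_force: 30.0
```

Emit:
send_rows(
  offset=[
    [-0.085,0.183,-0.27],
    [-0.17,0.365,-0.541],
    [-0.255,0.547,-0.812],
    [-0.307,0.878,-0.833],
  ],
  delta_rot=[
    [0,0,0.0034],
    [0,0,0.0069],
    [0,0,0.0104],
    [0,0,0.0138],
  ],
)

```text
time: 28.72
tool_pos: [396.5, 19.7, 335.5]
tcp_rot: [3.141, -0.006, -0.02]
contact_force: [0.8, -0.6, -1.2]
grip_width: 37.2
finger_force: 30.0
```

Emit:
send_rows(
  offset=[
    [-0.024,0.334,-0.021],
    [-0.049,0.668,-0.041],
  ],
  delta_rot=[
    [0,0,0.0035],
    [0,0,0.007],
  ],
)

```text
time: 28.98
tool_pos: [388.1, -61.0, 338.2]
tcp_rot: [3.141, -0.001, -0.066]
contact_force: [0.4, 0.0, -0.8]
grip_width: 37.7
finger_force: 30.0
```

Emit:
send_rows(
  offset=[
    [-0.009,0.335,-0.021],
    [0.043,0.644,0],
    [0.094,0.954,0.02],
  ],
  delta_rot=[
    [0,0,0.0035],
    [0,0,0.0035],
    [0,0,0.0035],
  ],
)

```text
time: 29.35
tool_pos: [392.1, -176.0, 335.7]
tcp_rot: [3.141, -0.001, -0.088]
contact_force: [0.1, -0.7, -0.3]
grip_width: 37.6
finger_force: 30.0
```

Emit:
send_rows(
  offset=[
    [0.059,0.309,0.021],
    [0.117,0.617,0.042],
    [0.205,0.902,0.25],
  ],
  delta_rot=[
    [0,0,0],
    [0,0,0],
    [0,0,0],
  ],
)

```text
time: 29.72
tool_pos: [407.9, -286.6, 306.7]
tcp_rot: [3.139, -0.003, -0.088]
contact_force: [0.6, -0.9, -0.9]
grip_width: 37.9
finger_force: 30.0
```

Emit:
send_rows(
  offset=[
    [0.088,0.285,0.209],
    [0.176,0.571,0.417],
    [0.263,0.856,0.625],
    [0.263,0.856,0.625],
    [0.263,0.856,0.625],
  ],
  delta_rot=[
    [0,0,0],
    [0,0,0],
    [0,0,0],
    [0,0,0],
    [0,0,0],
  ],
)

```text
time: 30.35
tool_pos: [430.0, -389.5, 230.7]
tcp_rot: [-3.141, -0.0, -0.087]
contact_force: [-0.4, 0.1, -0.3]
grip_width: 37.5
finger_force: 30.0
```

```bash
python3 - <<'E'
from h import *
np.set_printoptions(precision=1,suppress=True)
o=get_obs();print(o["tool_pos"],o["tcp_rot"],o["grip_width"],o["finger_force"])
im=save("wrist","w12.png");cw=cal("wrist")
for v in finder.pinpoint("order_book","wrist")[:1]: print(np.array(v['uv']),v["confidence"],atz("wrist",v['uv'],0,cw),atz("wrist",v["uv"],11,cw))
for n in("wrist",):
    for f in finder.silhouettes("order_book",n)[:1]:
        m=f["region"].astype(np.uint8);c=max(cv2.findContours(m,0,1)[0],key=len)[:,0,:];W=np.array([atz(n,p,11,cw)[:2] for p in c],np.float32)
        print(f["confidence"],cv2.minAreaRect(W),W.min(0),W.max(0))
E
```

```text
[ 430.  -389.5  230.7] [-3.1 -0.  -0.1] 37.45049318594668 29.99825030565262
[253.5  87.2] 0.85 [ 530.3 -397.5    0. ] [ 529.4 -397.4   11. ]
0.79 ((529.1588134765625, -398.4732360839844), (148.735107421875, 107.40962219238281), 3.999375104904175) [ 451.6 -456.5] [ 606.5 -341.6]
```

View pics/w12.png

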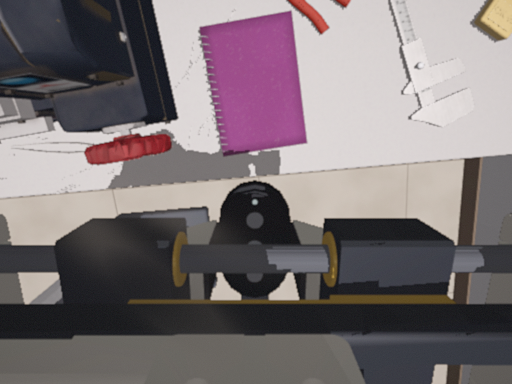

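```bash
python3 - <<'E'
from h import *
from pl import *
np.set_printoptions(precision=1,suppress=True)
for uv in((175,118),(155,0),(172,140)):
    print(uv,[atz("wrist",uv,z) for z in(0,80,150)])
t=(529,-398)
for v in ((529,-398,15.2),): plan([((510,-398,120),4),((*t,70),4),((*t,30),4),((*t,16),4)],step=40,extra=2)
E
```

```text
(175, 118) [array([ 502.9, -297. ,    0. ]), array([ 501.5, -317.2,   80. ]), array([ 500.3, -334.7,  150. ])]
(155, 0) [array([ 634.2, -294. ,    0. ]), array([ 605.9, -314.8,   80. ]), array([ 581.1, -332.9,  150. ])]
(172, 140) [array([ 476.5, -289.2,    0. ]), array([ 480.5, -310.9,   80. ]), array([ 484. , -329.9,  150. ])]
{"offset":[[0.168,0.002,0.229],[0.335,0.004,0.459],[0.503,0.006,0.688],[0.67,0.008,0.917]],"delta_rot":[[0.0,0.0,-0.0063],[0.0,0.0,-0.0125],[0.0,0.0,-0.0188],[0.0,0.0,-0.025]]}
{"offset":[[0.079,0.005,0.208],[0.158,0.011,0.417],[0.158,0.011,0.75],[0.158,0.011,0.867],[0.158,0.011,0.867],[0.158,0.011,0.867]],"delta_rot":[[0.0,0.0,0.0],[0.0,0.0,0.0],[0.0,0.0,0.0],[0.0,0.0,0.0],[0.0,0.0,0.0],[0.0,0.0,0.0]]}
```

```bash
python3 - <<'E'
from pl import *
store((430,-390,230),down(-5))
t=(529,-398)
plan([((*t,140),60),((*t,60),60),((*t,30),60),((*t,18),60),((*t,16),60)],step=40,extra=2)
E
```

```text
{"offset":[[0.118,-0.001,0.107],[0.236,-0.002,0.214],[0.355,-0.002,0.321],[0.473,-0.003,0.429],[0.591,-0.004,0.536],[0.709,-0.005,0.643],[0.828,-0.005,0.75]],"delta_rot":[[0.0,0.0,-0.0258],[0.0,0.0,-0.0516],[0.0,0.0,-0.0774],[0.0,0.0,-0.1032],[0.0,0.0,-0.129],[0.0,0.0,-0.1548],[0.0,0.0,-0.1806]]}
{"offset":[[0.0,-0.001,0.333],[0.0,-0.001,0.667],[0.0,-0.001,0.917]],"delta_rot":[[0.0,0.0,0.0],[0.0,0.0,0.0],[0.0,0.0,0.0]]}
{"offset":[[0.0,0.0,0.1],[0.0,0.0,0.116],[0.0,0.0,0.116],[0.0,0.0,0.116]],"delta_rot":[[0.0,0.0,0.0],[0.0,0.0,0.0],[0.0,0.0,0.0],[0.0,0.0,0.0]]}
```

Emit:
send_rows(
  offset=[
    [0.118,-0.001,0.107],
    [0.236,-0.002,0.214],
    [0.355,-0.002,0.321],
    [0.473,-0.003,0.429],
    [0.591,-0.004,0.536],
    [0.709,-0.005,0.643],
    [0.828,-0.005,0.75],
    [0.828,-0.005,0.75],
  ],
  delta_rot=[
    [0,0,-0.0258],
    [0,0,-0.0516],
    [0,0,-0.0774],
    [0,0,-0.1032],
    [0,0,-0.129],
    [0,0,-0.1548],
    [0,0,-0.1806],
    [0,0,-0.1806],
  ],
)

```text
time: 31.5
tool_pos: [529.5, -397.0, 139.8]
tcp_rot: [-3.141, -0.0, 1.048]
contact_force: [-0.6, 0.1, -1.2]
grip_width: 37.7
finger_force: 30.0
```

Emit:
send_rows(
  offset=[
    [0,-0.001,0.25],
    [0,-0.001,0.5],
    [0,-0.001,0.75],
    [0,-0.001,0.917],
    [0,-0.001,0.917],
  ],
  delta_rot=[
    [0,0,0],
    [0,0,0],
    [0,0,0],
    [0,0,0],
    [0,0,0],
  ],
)

```text
time: 32.12
tool_pos: [528.1, -397.3, 29.8]
tcp_rot: [-3.14, -0.0, 1.045]
contact_force: [-0.5, 0.1, 0.1]
grip_width: 37.4
finger_force: 30.0
```

Emit:
send_rows(
  offset=[
    [0,0,0.06],
    [0,0,0.1],
    [0,0,0.116],
    [0,0,0.116],
    [0,0,0.116],
  ],
  delta_rot=[
    [0,0,0],
    [0,0,0],
    [0,0,0],
    [0,0,0],
    [0,0,0],
  ],
)

```text
time: 32.75
tool_pos: [529.1, -398.1, 16.4]
tcp_rot: [3.141, 0.0, 1.047]
contact_force: [-0.3, 0.3, -0.4]
grip_width: 37.3
finger_force: 30.0
```

Lower gently until contact shows.

Emit:
send_rows(
  offset=[
    [0,0,0.004],
    [0,0,0.008],
    [0,0,0.008],
  ],
  delta_rot=[
    [0,0,0],
    [0,0,0],
    [0,0,0],
  ],
)

```text
time: 33.12
tool_pos: [529.0, -397.9, 15.1]
tcp_rot: [-3.142, 0.0, 1.047]
contact_force: [0.2, 0.4, -0.6]
grip_width: 37.3
finger_force: 30.0
```

Emit:
send_rows(
  offset=[
    [0,0,0.004],
    [0,0,0.004],
  ],
  delta_rot=[
    [0,0,0],
    [0,0,0],
  ],
)

```text
time: 33.38
tool_pos: [529.0, -398.0, 14.9]
tcp_rot: [3.141, 0.0, 1.047]
contact_force: [-0.6, 0.8, 1.5]
grip_width: 37.6
finger_force: 30.0
```

Emit:
send_rows(
  offset=[
    [0,0,0.004],
    [0,0,0.004],
  ],
  delta_rot=[
    [0,0,0],
    [0,0,0],
  ],
)

```text
time: 33.62
tool_pos: [529.0, -398.0, 14.9]
tcp_rot: [3.141, 0.0, 1.047]
contact_force: [-2.9, 1.5, 5.0]
grip_width: 37.8
finger_force: 30.0
```

Contact. Release, rise and check.

Emit:
send_rows(
  offset=[
    [0,0,-0.003],
    [0,0,-0.003],
    [0,0,-0.003],
    [0,0,-0.003],
    [0,0,-0.003],
    [0,0,-0.1],
    [0,0,-0.4],
    [0,0,-0.8],
  ],
  delta_rot=[
    [0,0,0],
    [0,0,0],
    [0,0,0],
    [0,0,0],
    [0,0,0],
    [0,0,0],
    [0,0,0],
    [0,0,0],
  ],
  grip=0.6,
)

```text
time: 34.62
tool_pos: [528.5, -397.5, 110.9]
tcp_rot: [-3.14, -0.0, 1.047]
contact_force: [0.0, -0.3, -0.4]
grip_width: 55.0
finger_force: 0.0
```

Emit:
send_rows(
  offset=[
    [-0.3,0,-0.3],
    [-0.6,0,-0.6],
    [-0.6,0,-0.8],
    [-0.6,0,-0.8],
  ],
  delta_rot=[
    [0,0,0],
    [0,0,0],
    [0,0,0],
    [0,0,0],
  ],
)

```text
time: 35.12
tool_pos: [493.4, -461.4, 209.3]
tcp_rot: [3.136, 0.002, 1.047]
contact_force: [0.8, 0.2, 0.1]
grip_width: 54.9
finger_force: 0.0
```

```bash
python3 - <<'E'
from h import *
np.set_printoptions(precision=1,suppress=True)
print(get_obs()["tool_pos"],get_obs()["time"])
for n in("wrist","top"):
    save(n,n+"_end.png");cw=cal(n)
    for t,z in (("key_case",20),("blade_tip",17),("order_book",11),("lever_grip",215),("press",0)):
        for v in finder.pinpoint(t,n)[:1]: print(n,t,np.array(v['uv']),round(v['confidence'],2),atz(n,v['uv'],z,cw))
E
```

```text
[ 493.4 -461.4  209.3] 35.125
wrist key_case [256.2 110.2] 0.9 [ 531.5 -399.5   20. ]
wrist blade_tip [253.4 167.2] 0.62 [ 497.  -452.9   17. ]
top key_case [371.2 214.6] 0.74 [ 522.4 -392.8   20. ]
top blade_tip [389.8 221.1] 0.65 [ 499.3 -455.    17. ]
top order_book [371.  214.5] 0.67 [ 524.3 -394.7   11. ]
top lever_grip [187.2 163.9] 0.69 [655.6 207.1 215. ]
top press [202.1 217. ] 0.91 [528.8 187.4   0. ]
```

View pics/wrist_end.png

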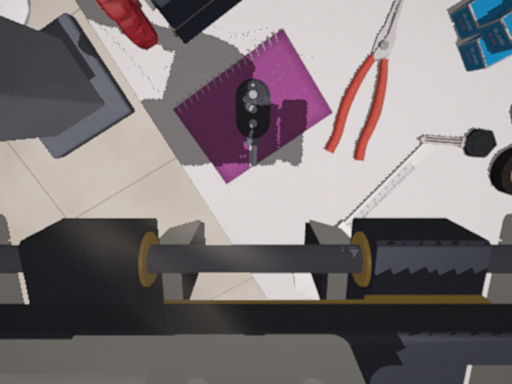

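The final picture shows the key lying buttons up in the middle of the purple book, at about (253,110). The pliers and caliper have not moved, and the lever is back open.

```bash
python3 -c "
from plant import ticket
print(ticket.close_job())"
```

```text
the job is handed in; nothing more can be done
None
```

The key was pressed shut and now lies buttons up in the middle of the order book, with the lever sprung back; I handed the job in at about 35 s. That the cover is fully home I judged from the force at the lever's stop (24 N) and how far the buttons dropped in the pictures, not from a direct reading.

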